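Draw the cracked tube from the rack with tongs

TASK

The red-capped sample tube in the white rack is cracked, so it must not be touched by the gripper itself: take the spring tongs from the mat, close their jaws on that tube, draw it straight up out of its well and hold it upright above the steel bowl, well clear of the rim, until someone comes with a bag. Finish while still holding it there in the tongs; keep it upright all the way, leave the two lilac-capped tubes seated in the rack and do not shove the bowl.

Things in the scene. Friction and masses are not known exactly. Their poses are not given: they have to be found in the camera images.
- tongs: steel spring tongs with blue grip pads lying flat on the mat, 185 mm long, 22 mm high, 65 g. Origin: on the midline between the grip pads, at the underside; x points along the midline to the jaws, z up. The two arms pivot at the rear (x = -85 mm, y = +-8 mm) and always move equally, so they close towards the midline; let go, they spring open
- grip (a point): point midway between the two blue silicone grip pads, 11 mm above the tongs' origin. Pads: 44 mm long along the tongs' x, 22 mm high, to be pinched across y; over their outer faces 59 mm at rest (62 mm at their front ends). Squeezing them to 53 mm takes about 6 N; to about 33 mm, where the jaws meet a 13 mm tube, about 11 N; about half of any more squeeze reaches the jaws
- jaws (a point): point midway between the two jaws, 71.5 mm ahead of the tongs' origin along x and 11 mm above the underside. Each jaw is 24 mm long, 16 mm high (3 to 19 mm above the underside), a shallow blue-lined V. Clear space between the jaws at least 52 mm at rest, at least 38 mm with the pads squeezed to 53 mm; over the jaws' backs 73 mm at rest
- tongs_left (a joint): angle of the left arm of the tongs (rad): 0 at rest, open; grows as they are squeezed, about 0.045 at 53 mm over the pads, about 0.15 on the 13 mm tube. The right arm follows
- red_tube: sample tube with a red cap standing in a well of the rack, 100 mm tall, 14 g; clear barrel 13 mm in diameter with a white label, cap 17 mm in diameter over the top 26 mm. Origin at the bottom of the tube, z up along it. It stands 38 mm deep, so the bare barrel shows from 45 to 81 mm above the desk, the cap from 81 to 107 mm
- lilac_tube_1: sample tube of the same make with a lilac cap, in another well; origin at the bottom, z up
- lilac_tube_2: second sample tube with a lilac cap, in another well; origin at the bottom, z up
- rack: white tube rack, fixed block 50 x 164 x 45 mm (x, y, z of its frame), origin at the centre of its underside. Five wells in a row along its y at -60, -30, 0, 30 and 60 mm, 16.5 mm wide, 38 mm deep; the three tubes stand in the wells at -60, 0 and 60 mm, in any order, the other two are empty
- dish: loose round stainless steel bowl, 126 mm across the rim, 36 mm high, 220 g; origin at the centre of its underside
- mat: thin teal silicone mat under the tongs, 220 x 100 x 3 mm, fixed; origin at the centre of its underside
There are look-alikes about, which are no part of the job. Leave any pink look-alike of the dish alone. What is shaped like the red_tube but green is not meant.

How it is judged:
On the way, in this order (a step that is already met when the one before it is completed fails the run):
1. the tongs are held by the gripper and lifted off the mat, still open (height (world z) of tongs above 0.04 m and contact force between the fingers and tongs above 1 N and value of joint tongs_left below 0.12 rad), for 0.2 s.
2. the red-capped tube is drawn clear of the rack, upright, in the jaws of the tongs (height (world z) of red_tube above 0.05 m and angle between red_tube's own z axis and vertical below 0.35 rad and contact force between tongs and red_tube above 0.8 N and contact force between the fingers and tongs above 1 N), for 0.2 s.
At the end, for the whole second after the job is handed in: the gripped tongs, in the air, alone carry the red-capped tube: upright within 20 degrees, still, its foot within 50 mm of the bowl's centre seen from above and 50 mm or more above the desk; tongs touch neither bowl nor rack; both lilac-capped tubes fully down in their wells (all of step 2 and horizontal distance between red_tube and dish below 0.05 m and linear speed of red_tube below 0.03 m/s and height (world z) of tongs above 0.07 m and contact force between each of red_tube, tongs and dish below 0.05 N and contact force between tongs and rack below 0.05 N and z of each of lilac_tube_1, lilac_tube_2 in the frame of rack below 0.012 m and angle between each of lilac_tube_1, lilac_tube_2's own z axis and vertical below 0.2 rad); the arm keeps its last pose, push and grip.
It fails at once if the robot itself touches the cracked tube (contact force between any of the fingers, the arm and red_tube above 0.3 N).
It fails at once if the cracked tube is tipped more than about 40 degrees (angle between red_tube's own z axis and vertical above 0.7 rad).
It fails at once if a lilac-capped tube is drawn out of its well (z of any of lilac_tube_1, lilac_tube_2 in the frame of rack above 0.03 m).
It fails at once if the bowl is shoved more than 40 mm (distance of dish from where it was at the start of the episode above 0.04 m).
It also fails if it takes over 48 s, if anything falls off the work surface, if the arm or the gripper's body presses on something with over 40 N, if the wrist force passes 120 N, or if a joint passes its speed limit or range.

ROBOT

A 6-joint arm with a two-finger parallel gripper is mounted at the origin on the work surface; the furniture and walls round the work are solid. World frame = base frame: x ahead of the robot, y to its left, z up, the work surface at z = 0. Lengths are in m, angles in rad, forces in N, time in s.
With the tool pointing down it reaches from about 0.325 to 0.925 m from the base axis. Payload 3.1 kg.
Tool frame: the origin (TCP) lies at the centre of the arm's flange, where the gripper is bolted on; the fingertips stand 173 mm ahead of it and the grasp point (between the pads) lies 155 mm ahead of it; z points along the fingers, x is the direction in which the jaws open and shut, and the axes are right-handed (so a half turn about z gives the same grasp; the last joint's range is limited). The gripper opens to 85 mm and grips with 20 to 120 N. Pads are 22 mm wide; open, the fingers measure 114 mm over their backs; the gripper's body (76 mm by 85 mm) begins 54 mm behind the grasp point. The pads swing forward as they close: fully open they stand 13 mm farther back than shut.
Start: joints at [-1.459, 0.217, 1.613, -0, 1.311, -0.112], TCP at [0.139, -0.609, 0.405] pointing down, gripper open.
Joint ranges: [-2.75, 2.75], [-0.78, 2.1], [0.31, 2.55], [-1.13, 4.27], [0.13, 2.63], [-2.58, 2.58]. Speed limits (rad/s): [2.79, 2.79, 3.14, 3.14, 3.14, 3.14].

INTERFACE

Orientations are given as a unit quaternion [w, x, y, z].
In Python, from bench import env gives the robot as it stands.
- The arm moves only by the shell command python3 -m pendant 'ROWS' [FORCE]. ROWS is text: rows parted by semicolons, each of 7 numbers parted by spaces: the shift along the tool's x, y, z in m, then the turn, a rotation vector about the tool's x, y, z in rad, then the closure, from -1 (fully open) to 1 (shut), so that 0 is half open. A call has exactly 8 rows; each row is the pose to reach, as a shift and turn from the pose measured when the call began, along the tool's axes at that moment; what a row does not reach only later rows make up. A row lasts 1/12 s, in which the tool goes at most 41.7 mm and 7.16 degrees, less where a joint would pass 70% of its speed; a pose out of reach is approached as far as the arm can. A call with a gripper value outside its range is refused whole. The fingers move at their own pace and stop on an object; FORCE is the grip in N (left out, the last holds). Time passes only in rows, so rows that repeat a pose let the fingers close, or fill a call up. It gives the time, the measured TCP pose, the force and the opening at its end, in the units of the state.
- env.state(): the state, without advancing time (a new reading comes with each control period).
- env.get_image(name): name is "side" or "top" or "wrist"; returns a dict with "pixels" (384x512x3 uint8, red, green, blue), "vfov" (degrees; the focal length in pixels is half the picture's height over the tangent of half this angle, whatever the lens; pixels are square), "cx", "cy" (the principal point, pixels), "R" (3x3) and "t" (3): a world point X has camera coordinates R X + t. Camera axes: x right, y down, z forward; pixel columns grow to the right and rows downward; lengths in m; the calibration is good to about 2 mm. A picture is of the moment at which its call begins. There is no depth.
- env.finish_job(): hands the job in, once; it reports no verdict.
The state is a dict: "time_s": time; "joint_pos": joint angles; "qvel": joint speeds; "effort": joint torques, N m; "position": TCP position; "tool_rot": TCP orientation; "ft_force": force on the tool from outside, world axes, zero at the start; "ft_torque": the same for the moment, N m; "opening": finger opening in m.
Only numpy, scipy, OpenCV 4.12 (cv2) and the standard library are available. Lean on these libraries where they do the work, as an engineer would, in place of code of your own. Each camera call takes 0.05 s, during which the arm holds its last target. There are 200 camera calls.

## Working session

There is one attempt and no reset: what is moved stays moved. The work goes in short steps, Python scripts to look and compute and a shell command to move; the robot and the scene stay as the last step left them, time stands still between calls to the robot, and variables do not carry over. Pictures are saved under pics/ and viewed, about 8 in all and at most 12, crops included, and the job is handed in when it is done.

```bash
mkdir -p pics; ls
cat > h.py <<'E'
import numpy as np,cv2
from bench import env
def snap(n,f):
    im=env.get_image(n); np.savez('pics/'+f+'.npz',**im); cv2.imwrite('pics/'+f+'.png',im['pixels'][:,:,::-1]); return im
def load(f): return dict(np.load('pics/'+f+'.npz'))
def ray(im,u,v):
    f=192/np.tan(np.radians(float(im['vfov'])/2)); d=np.array([(u-im['cx'])/f,(v-im['cy'])/f,1.])
    return -im['R'].T@im['t'], im['R'].T@d
def onz(im,u,v,z):
    c,d=ray(im,u,v); return c+d*(z-c[2])/d[2]
def proj(im,X):
    f=192/np.tan(np.radians(float(im['vfov'])/2)); p=im['R']@np.array(X)+im['t']; return p[:2]/p[2]*f+[im['cx'],im['cy']]
E
python3 - <<'E'
from h import *
a=snap('top','top0');b=snap('side','side0')
for i in(a,b): print(i['vfov'],i['cx'],i['cy'],ray(i,256,192))
print(env.state())
E
```

```text
pics
57.92773538084111 254.22299720455914 190.93341993126552 (array([ 0.31622035, -0.072763  ,  0.87528516]), array([ 0.1591009 , -0.01891204, -0.98709925]))
56.372889793285836 254.1558164271677 194.213954462668 (array([0.27779396, 0.60391224, 0.49129766]), array([ 0.19931823, -0.83281806, -0.51647943]))
{'time_s': 0.1, 'joint_pos': array([-1.45921629e+00,  2.17695069e-01,  1.61481339e+00,  3.80413640e-05,
        1.31132170e+00, -1.12187035e-01]), 'qvel': array([ 0.00103727, -0.00065444, -0.00108895, -0.00038314,  0.00214205,
       -0.00052815]), 'effort': array([-8.38854485e-04, -3.98076367e+01, -3.04969454e+01, -1.79097792e-04,
        4.17960677e-03,  2.38727331e-06]), 'position': array([ 0.13868276, -0.60903775,  0.40346755]), 'tool_rot': array([-8.04310334e-04,  7.81630749e-01, -6.23740428e-01, -7.77839040e-04]), 'ft_force': array([ 0.32619541, -0.50000799, -0.49825871]), 'ft_torque': array([ 0.00589625, -0.03721797, -0.00973582]), 'opening': 0.08537396823239513}
```

View pics/top0.png

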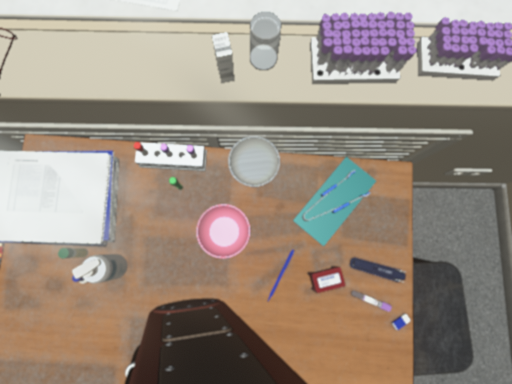

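View pics/side0.png

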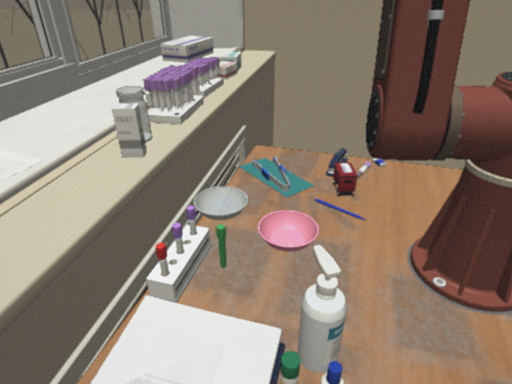

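Top view: the tongs are on the teal mat at about (335,198), jaws to the upper right. The steel bowl is at (254,161), with the pink look-alike at (223,231). The rack is at (170,155): red cap (138,146), lilac caps (165,149) and (190,152). The green look-alike tube is at (174,182). Next I'll measure these and check them in one close crop.

Run:
```python
from h import *
a=load('top0');b=load('side0')
p=a['pixels']
c1=cv2.resize(p[125:200,120:220],(400,300),interpolation=cv2.INTER_CUBIC)
c2=cv2.resize(p[150:250,285:385],(400,400),interpolation=cv2.INTER_CUBIC)
o=np.zeros((400,800,3),np.uint8);o[:300,:400]=c1;o[:,400:]=c2
cv2.imwrite('pics/crop1.png',o[:,:,::-1])
for n,u,v,z in [('red',138,146,.107),('l1',165,149,.107),('l2',190,152,.107),('green',174,182,.1),('bowl',254,161,.036),('pink',223,231,.036)]: print(n,onz(a,u,v,z).round(3))
hsv=cv2.cvtColor(p,cv2.COLOR_RGB2HSV)
def comps(m,mina=4):
    n,l,s,c=cv2.connectedComponentsWithStats(m.astype(np.uint8)); return [(c[i].round(1),s[i,4]) for i in range(1,n) if s[i,4]>=mina]
H,S,V=[hsv[:,:,i].astype(int) for i in range(3)]
sub=np.zeros(H.shape,bool);sub[150:250,285:385]=1
teal=sub&(abs(H-88)<8)&(S>90)
n,l,s,c=cv2.connectedComponentsWithStats(teal.astype(np.uint8))
q=cv2.minAreaRect(np.argwhere(teal)[:,::-1].astype(np.float32));print('mat',q)
for k in cv2.boxPoints(q): print(k, onz(a,*k,.003).round(3))
blue=sub&(H>100)&(H<125)&(S>110); print('blue',[(c,n,onz(a,*c,.019).round(3)) for c,n in comps(blue)])
sub[:]=0;sub[135:175,125:215]=1
print('redcap',comps(sub&((H<8)|(H>172))&(S>150)), 'lil',comps(sub&(H>130)&(H<160)&(S>60)))
w=sub&(S<40)&(V>150);print('rack',cv2.boxPoints(cv2.minAreaRect(np.argwhere(w)[:,::-1].astype(np.float32))))
for k in cv2.boxPoints(cv2.minAreaRect(np.argwhere(w)[:,::-1].astype(np.float32))): print(onz(a,*k,.045).round(3))
```

```text
red [0.543 0.183 0.107]
l1 [0.537 0.121 0.107]
l2 [0.531 0.064 0.107]
green [0.462 0.098 0.1  ]
bowl [ 0.53  -0.083  0.036]
pink [ 0.356 -0.01   0.036]
mat ((334.57012939453125, 200.68011474609375), (38.2813720703125, 82.47673797607422), 39.66783905029297)
[293.5125  220.20549] [ 0.386 -0.185  0.003]
[346.16034 156.71837] [ 0.553 -0.323  0.003]
[375.62775 181.15474] [ 0.489 -0.397  0.003]
[322.97992 244.64186] [ 0.326 -0.258  0.003]
blue [(array([329.2, 189.3]), np.int32(57), array([ 0.463, -0.273,  0.019])), (array([341.2, 207. ]), np.int32(59), array([ 0.419, -0.302,  0.019]))]
redcap [(array([137. , 145.3]), np.int32(35))] lil [(array([164.6, 148.1]), np.int32(21)), (array([189.8, 145.6]), np.int32(5)), (array([190.5, 150.4]), np.int32(16))]
rack [[135. 135.]
 [214. 135.]
 [214. 169.]
 [135. 169.]]
[0.589 0.213 0.045]
[0.592 0.017 0.045]
[0.506 0.015 0.045]
[0.503 0.207 0.045]
```

View pics/crop1.png

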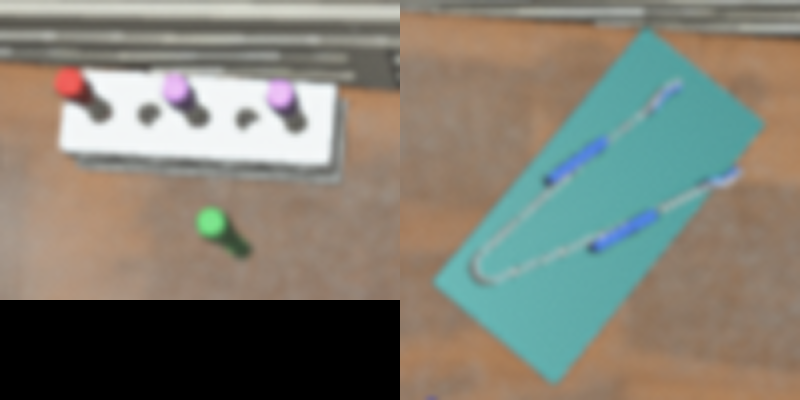

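The crop shows five wells in a row, with the red tube in the leftmost one (cap at full-frame px (138,146)). The lilac tubes are in the middle and right wells. The green tube stands free on the desk at (174,182). The tongs' rear bend is at (306,218), pads at (329,189) and (341,207), jaws at (352,173) and (367,195).

What could be confused: red tube (138,146) against green (174,182) and the lilacs. Steel bowl (254,161) against pink (223,231). I choose red and steel. Next, move over the tongs for a wrist view.

```bash
cat >> h.py <<'E'
from scipy.spatial.transform import Rotation as Ro
def pose():
    s=env.state(); q=s['tool_rot']; return s, np.array(s['position']), Ro.from_quat([q[1],q[2],q[3],q[0]])
def plan(x,y,z,yaw):
    "TCP target, yaw (deg) of tool x, tool pointing down -> tool-frame shift, rotvec"
    s,p,R=pose(); c,n=np.cos(np.radians(yaw)),np.sin(np.radians(yaw))
    T=Ro.from_matrix(np.array([[c,n,0],[n,-c,0],[0,0,-1]]))
    X=R.as_matrix()[:,0]; print('t',round(s['time_s'],2),'pos',p.round(4),'yawx',np.degrees(np.arctan2(X[1],X[0])).round(2),'op',round(s['opening'],4),'j',np.round(s['joint_pos'],2))
    print('shift',R.inv().apply(np.array([x,y,z])-p).round(4),'turn',(R.inv()*T).as_rotvec().round(4))
E
python3 - <<'E'
from h import *
a=load('top0')
plan(.42,-.27,.40,35)
for u,v in [(145,153),(157,153.5),(169.5,154.3),(181.5,154.8),(193.75,155.8)]: print(onz(a,u,v,.045).round(3))
print('rear',onz(a,306,218,.014))
E
```

```text
t 0.1 pos [ 0.1387 -0.609   0.4035] yawx -77.18 op 0.0854 j [-1.46  0.22  1.61  0.    1.31 -0.11]
shift [-0.2682 -0.3495  0.0042] turn [-2.4000e-03  1.2000e-03 -1.9579e+00]
[0.544 0.185 0.045]
[0.543 0.156 0.045]
[0.541 0.125 0.045]
[0.54  0.095 0.045]
[0.538 0.065 0.045]
rear [ 0.3910504  -0.21441523  0.014     ]
```

```bash
python3 -m pendant '-.034 -.044 0 0 0 -.12 -1;-.067 -.087 0 0 0 -.24 -1;-.1 -.131 0 0 0 -.36 -1;-.134 -.175 0 0 0 -.48 -1;-.168 -.218 0 0 0 -.6 -1;-.201 -.262 0 0 0 -.72 -1;-.235 -.306 0 0 0 -.84 -1;-.268 -.349 .004 0 0 -.96 -1' 20
python3 - <<'E'
from h import *
plan(.42,-.27,.36,34)
E
```

```text
time_s: 0.77
position: [0.352, -0.3508, 0.4027]
tool_rot: [-0.001, 0.982, -0.19, -0.0]
ft_force: [0.3, 0.1, -0.0]
opening: 0.0853
t 0.77 pos [ 0.352  -0.3508  0.4027] yawx -21.86 op 0.0853 j [-0.93 -0.06  1.91  0.    1.29 -0.54]
shift [ 0.0331 -0.1002  0.0429] turn [-2.300e-03 -1.000e-04 -9.749e-01]
```

```bash
python3 -m pendant '.005 -.015 .005 0 0 -.12 -1;.01 -.03 .01 0 0 -.24 -1;.015 -.045 .02 0 0 -.36 -1;.02 -.06 .03 0 0 -.48 -1;.025 -.08 .04 0 0 -.6 -1;.033 -.1 .043 0 0 -.72 -1;.033 -.1 .043 0 0 -.84 -1;.033 -.1 .043 0 0 -.975 -1'
python3 - <<'E'
from h import *
snap('wrist','w1');plan(.441,-.2875,.2,34)
E
```

```text
time_s: 1.43
position: [0.4201, -0.2688, 0.3587]
tool_rot: [-0.002, 0.957, 0.292, -0.0]
ft_force: [-0.6, -1.0, 0.1]
opening: 0.0858
t 1.48 pos [ 0.42   -0.2692  0.359 ] yawx 34.09 op 0.0854 j [-0.71 -0.01  1.95  0.    1.2  -1.31]
shift [0.0071 0.0275 0.1589] turn [-0.0036 -0.0006  0.0016]
```

View pics/w1.png

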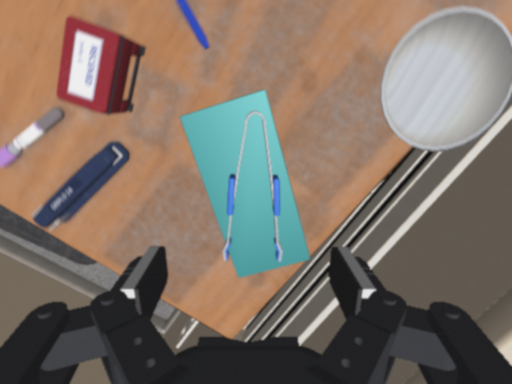

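The wrist view shows the tongs on the mat, rear bend at (256,113), pads at (231,195) and (276,195), jaws at (227,250) and (279,252). The steel bowl is at upper right, about (447,78).

Run:
```python
from h import *
a=load('w1');p=a['pixels'];hsv=cv2.cvtColor(p,cv2.COLOR_RGB2HSV)
H,S,V=[hsv[:,:,i].astype(int) for i in range(3)]
sub=np.zeros(H.shape,bool);sub[85:280,205:300]=1
m=sub&(H>102)&(H<128)&(S>110)
n,l,s,c=cv2.connectedComponentsWithStats(m.astype(np.uint8))
P=[]
for i in range(1,n):
    if s[i,4]>15:
        print(c[i].round(1),s[i],onz(a,*c[i],.02).round(4)); P.append(onz(a,*c[i],.02))
print('rear',onz(a,256,113,.014).round(4))
P=sorted(P[:2],key=lambda q:q[0]);d=P[1]-P[0];print('mid',(P[0]+P[1])/2,'yaw tool x',np.degrees(np.arctan2(d[1],d[0])))
b=load('top0')
for q in P: print(proj(b,q))
plan(.0,0,0,34)
```

```text
[230.6 195.1] [227 175   8  40 237] [ 0.4151 -0.2995  0.02  ]
[276.3 195.8] [273 175   7  41 236] [ 0.4595 -0.2707  0.02  ]
[227.4 250. ] [226 243   5  15  27] [ 0.4506 -0.3616  0.02  ]
[276.7 251.6] [275 243   4  18  33] [ 0.5022 -0.3295  0.02  ]
rear [ 0.3881 -0.208   0.014 ]
mid [ 0.43729798 -0.28510561  0.02      ] yaw tool x 32.95425643812794
[340.36866895 208.51390788]
[328.42183351 190.79288641]
t 1.48 pos [ 0.42   -0.2692  0.359 ] yawx 34.09 op 0.0854 j [-0.71 -0.01  1.95  0.    1.2  -1.31]
shift [-0.1971 -0.4571  0.3605] turn [-0.0036 -0.0006  0.0016]
```

Run:
```python
from h import *
plan(.4385,-.286,.178,33)
```

```text
t 1.48 pos [ 0.42   -0.2692  0.359 ] yawx 34.09 op 0.0854 j [-0.71 -0.01  1.95  0.    1.2  -1.31]
shift [0.0058 0.0249 0.1809] turn [-0.0036 -0.0006  0.0191]
```

```bash
python3 -m pendant '.003 .01 .02 0 0 .01 -1;.006 .025 .04 -.0036 0 .019 -1;.006 .025 .065 -.0036 0 .019 -1;.006 .025 .09 -.0036 0 .019 -1;.006 .025 .115 -.0036 0 .019 -1;.006 .025 .135 -.0036 0 .019 -1;.006 .025 .14 -.0036 0 .019 -1;.006 .025 .14 -.0036 0 .019 -1'
python3 - <<'E'
from h import *
snap('wrist','w2');plan(.4385,-.286,.178,33)
E
```

```text
time_s: 2.15
position: [0.4376, -0.2854, 0.2167]
tool_rot: [-0.002, 0.959, 0.283, -0.001]
ft_force: [0.2, 0.8, 0.6]
opening: 0.0854
t 2.2 pos [ 0.4385 -0.286   0.2185] yawx 32.92 op 0.0854 j [-0.71  0.25  1.97  0.    0.92 -1.29]
shift [0.0001 0.     0.0405] turn [-0.0016 -0.0001 -0.0014]
```

View pics/w2.png

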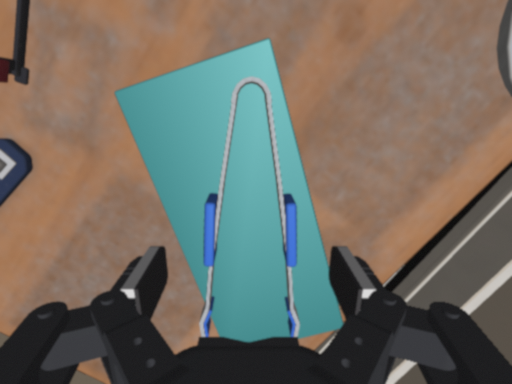

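The pads are at (210,230) and (291,230), centred between the fingers at (165,250) and (332,250). A quick position check from this closer view comes before going down.

```bash
python3 - <<'E'
from h import *
a=load('w2');p=a['pixels'];hsv=cv2.cvtColor(p,cv2.COLOR_RGB2HSV)
H,S,V=[hsv[:,:,i].astype(int) for i in range(3)]
sub=np.zeros(H.shape,bool);sub[180:285,195:310]=1
m=sub&(H>102)&(H<128)&(S>110)
n,l,s,c=cv2.connectedComponentsWithStats(m.astype(np.uint8))
P=[]
for i in range(1,n):
    if s[i,4]>60:
        x,y,w,h,_=s[i];print(s[i]);P.append((onz(a,x+w/2,y+h,.025)+onz(a,x+w/2,y+4,.025))/2)
print(P,(P[0]+P[1])/2, 'rear',onz(a,252,83,.014).round(4))
d=P[1]-P[0];print(np.degrees(np.arctan2(d[1],d[0])))
E
python3 -m pendant '0 0 .01 0 0 0 -1;0 0 .02 0 0 0 -1;0 0 .03 0 0 0 -1;0 0 .036 0 0 0 -1;0 0 .039 0 0 0 -1;0 0 .0405 0 0 0 -1;0 0 .0405 0 0 0 -1;0 0 .0405 0 0 0 -1'
```

```text
[204 194  13  73 733]
[284 194  13  73 757]
[array([ 0.41572829, -0.2982589 ,  0.025     ]), array([ 0.45822416, -0.27069916,  0.025     ])] [ 0.43697622 -0.28447903  0.025     ] rear [ 0.3887 -0.2087  0.014 ]
32.96451786273509
time_s: 2.87
position: [0.4386, -0.2861, 0.1781]
tool_rot: [-0.001, 0.959, 0.283, -0.0]
ft_force: [-1.0, -0.7, -0.1]
opening: 0.0854
```

```bash
python3 -m pendant '0 0 0 0 0 0 -.6;0 0 0 0 0 0 -.5;0 0 0 0 0 0 -.4;0 0 0 0 0 0 -.35;0 0 0 0 0 0 -.3;0 0 0 0 0 0 -.25;0 0 0 0 0 0 -.25;0 0 0 0 0 0 -.25' 20
```

```text
time_s: 3.53
position: [0.4394, -0.2866, 0.1799]
tool_rot: [0.0, 0.959, 0.283, 0.001]
ft_force: [-0.9, 1.3, 8.2]
opening: 0.0535
```

The fingertips swung forward onto the mat lightly (8 N). Opening is 53.5 mm, so I lift slowly.

```bash
python3 -m pendant '0 0 -.003 0 0 0 -.25;0 0 -.01 0 0 0 -.25;0 0 -.02 0 0 0 -.25;0 0 -.035 0 0 0 -.25;0 0 -.05 0 0 0 -.25;0 0 -.06 0 0 0 -.25;0 0 -.065 0 0 0 -.25;0 0 -.065 0 0 0 -.25'
python3 - <<'E'
from h import *
snap('wrist','w3');snap('side','s3')
a=load('w3')['pixels'];b=load('s3')['pixels']
o=np.zeros((384,800,3),np.uint8);o[:,:512]=a;o[:288,512:]=cv2.resize(b[120:264,200:344],(288,288));cv2.imwrite('pics/c3.png',o[:,:,::-1])
plan(.45,0,.33,90)
E
```

```text
time_s: 4.2
position: [0.4398, -0.2871, 0.2467]
tool_rot: [0.002, 0.959, 0.283, 0.001]
ft_force: [-0.3, -0.8, -0.7]
opening: 0.0535
t 4.3 pos [ 0.4391 -0.2865  0.2447] yawx 32.93 op 0.0533 j [-0.71  0.2   1.96  0.    0.97 -1.29]
shift [ 0.1649 -0.2345 -0.0852] turn [ 9.000e-04 -6.000e-04 -9.961e-01]
```

View pics/c3.png

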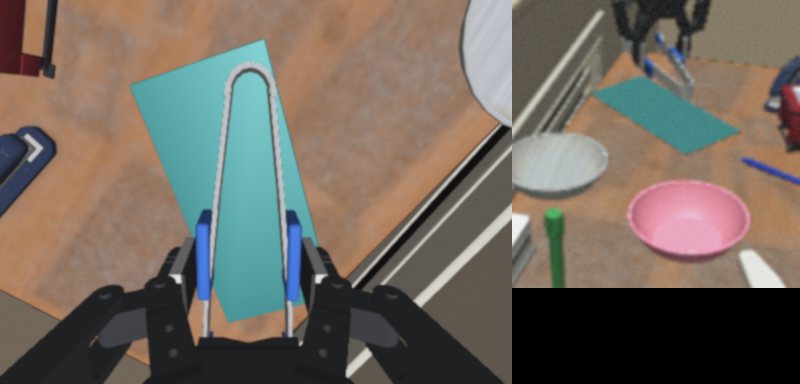

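The tongs are held level in the gripper, clear of the mat, pads at (204,255) and (293,255). Next I triangulate the red tube, the bowl and the rack.

Run:
```python
from h import *
a=load('top0');b=load('side0')
def cen(im,box,f):
    h=cv2.cvtColor(im['pixels'],cv2.COLOR_RGB2HSV).astype(int);m=np.zeros(h.shape[:2],bool);u0,v0,u1,v1=box;m[v0:v1,u0:u1]=1
    m&=f(h[:,:,0],h[:,:,1],h[:,:,2]); q=np.argwhere(m)[:,::-1]; return q.mean(0),q.min(0),q.max(0),len(q)
def tri(p,q):
    c1,d1=ray(a,*p);c2,d2=ray(b,*q);s=np.linalg.lstsq(np.c_[d1,-d2],c2-c1,rcond=None)[0]
    A,B=c1+s[0]*d1,c2+s[1]*d2;return (A+B)/2,np.linalg.norm(A-B)
red=lambda H,S,V:((H<8)|(H>172))&(S>130)
gr=lambda H,S,V:(abs(H-62)<15)&(S>100)
for n,f,ba,bb in [('red',red,(125,135,150,165),(145,235,180,275)),('green',gr,(165,170,190,195),(205,215,240,275))]:
    p=cen(a,ba,f);q=cen(b,bb,f);print(n,p,q,tri(p[0],q[0]))
print('side tube axis below cap at y? predicted barrel px',proj(b,[.544,.185,.06]),proj(b,[.544,.185,.107]),proj(a,[.544,.185,.107]))
plan(.41,.19,.33,88)
```

```text
red (array([136.79545455, 145.20454545]), array([133, 142]), array([140, 148]), 44) (array([160.72992701, 250.51824818]), array([156, 243]), array([165, 258]), 137) (array([0.54551331, 0.18839337, 0.09592576]), np.float64(0.004980166379952318))
green (array([172.5483871 , 180.41935484]), array([170, 178]), array([175, 183]), 31) (array([221.35526316, 242.24561404]), array([217, 224]), array([224, 266]), 228) (array([0.46766128, 0.10872715, 0.0656137 ]), np.float64(0.008618508315341954))
side tube axis below cap at y? predicted barrel px [163.89769988 264.89961483] [160.06931883 243.90704054] [137.02487687 145.51757467]
t 4.3 pos [ 0.4391 -0.2865  0.2447] yawx 32.93 op 0.0533 j [-0.71  0.2   1.96  0.    0.97 -1.29]
shift [ 0.2346 -0.4157 -0.0853] turn [ 9.000e-04 -6.000e-04 -9.612e-01]
```

```bash
python3 -m pendant '.005 -.01 -.02 0 0 -.03 -.25;.015 -.025 -.04 0 0 -.08 -.25;.03 -.05 -.06 0 0 -.15 -.25;.045 -.08 -.08 0 0 -.22 -.25;.06 -.11 -.085 0 0 -.3 -.25;.075 -.135 -.085 0 0 -.37 -.25;.085 -.15 -.085 0 0 -.43 -.25;.09 -.16 -.085 0 0 -.45 -.25'
python3 - <<'E'
from h import *
plan(.41,.188,.33,88)
E
```

```text
time_s: 4.97
position: [0.4268, -0.1012, 0.3287]
tool_rot: [-0.001, 0.871, 0.492, -0.0]
ft_force: [-0.8, 0.1, -1.1]
opening: 0.0534
t 4.97 pos [ 0.4268 -0.1012  0.3287] yawx 58.92 op 0.0534 j [-0.39 -0.11  2.11  0.    1.15 -1.42]
shift [ 0.239  -0.1637 -0.0009] turn [-0.0012 -0.0011 -0.5075]
```

```bash
python3 -m pendant '.015 -.01 0 0 0 -.04 -.25;.045 -.03 0 0 0 -.1 -.25;.085 -.058 0 0 0 -.19 -.25;.13 -.089 0 0 0 -.28 -.25;.17 -.116 0 0 0 -.37 -.25;.205 -.14 0 0 0 -.44 -.25;.23 -.157 0 0 0 -.49 -.25;.239 -.1637 0 0 0 -.507 -.25'
python3 - <<'E'
from h import *
snap('top','t4');snap('side','s4');snap('wrist','w4')
a=load('t4')['pixels'];b=load('s4')['pixels']
o=np.zeros((600,800,3),np.uint8);o[:300,:400]=cv2.resize(a[110:260,80:280],(400,300));o[:384,400:]=cv2.resize(b[100:292,90:290],(400,384))
o[300:,:400]=cv2.resize(load('w4')['pixels'],(400,300))
cv2.imwrite('pics/c4.png',o[:,:,::-1]);plan(.415,.188,.229,88)
E
```

```text
time_s: 5.63
position: [0.4093, 0.1906, 0.3284]
tool_rot: [-0.001, 0.719, 0.695, 0.0]
ft_force: [0.1, -0.9, -0.5]
opening: 0.0539
t 5.78 pos [0.4096 0.1893 0.3282] yawx 88.15 op 0.0535 j [ 0.28 -0.08  2.08  0.    1.14 -1.26]
shift [-0.0011  0.0056  0.0992] turn [-0.0024 -0.0002  0.0027]
```

View pics/c4.png

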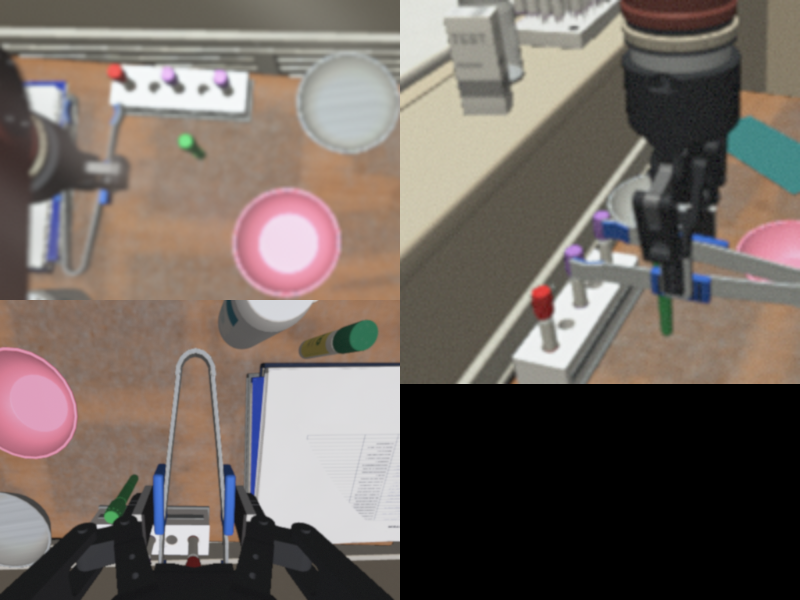

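Run:
```python
from h import *
t=load('t4');a=load('top0');b=load('side0');w=load('w4')
def tri(A,p,B,q):
    c1,d1=ray(A,*p);c2,d2=ray(B,*q);s=np.linalg.lstsq(np.c_[d1,-d2],c2-c1,rcond=None)[0]
    X,Y=c1+s[0]*d1,c2+s[1]*d2;return ((X+Y)/2).round(3),np.linalg.norm(X-Y).round(4)
print('jaws',onz(t,139,164,.17).round(3),onz(t,114,164,.17).round(3))
print('bottle base',onz(b,318,365,0).round(3),'body center top view',onz(a,100,268,.12).round(3),'pump',tri(a,(85,272),b,(325,262)))
print('binder corner near rack', tri(a,(115,151),b,(282,346)), tri(a,(109,243),b,(272,384)))
for z in (0,.02,.04): print('binder px w4',z,onz(w,262*1.28,(365-300)*1.28,z).round(3),onz(w,248*1.28,(470-300)*1.28,z).round(3))
print('binder top0 right edge',[onz(a,116,150,z).round(3) for z in(0,.02,.04)],[onz(a,107,243,z).round(3) for z in(0,.02,.04)])
print('bottle w4',[onz(w,265*1.28,10*1.28,z).round(3) for z in (0,.05,.1)])
```

```text
jaws [0.486 0.157 0.17 ] [0.485 0.209 0.17 ]
bottle base [0.264 0.272 0.   ] body center top view [0.271 0.241 0.12 ] pump (array([0.27 , 0.246, 0.177]), np.float64(0.0062))
binder corner near rack (array([0.427, 0.262, 0.062]), np.float64(0.2268)) (array([ 0.327,  0.291, -0.042]), np.float64(0.0035))
binder px w4 0 [0.315 0.281 0.   ] [0.458 0.27  0.   ]
binder px w4 0.02 [0.315 0.275 0.02 ] [0.449 0.265 0.02 ]
binder px w4 0.04 [0.316 0.269 0.04 ] [0.441 0.259 0.04 ]
binder top0 right edge [array([0.563, 0.274, 0.   ]), array([0.557, 0.266, 0.02 ]), array([0.552, 0.258, 0.04 ])] [array([0.325, 0.279, 0.   ]), array([0.324, 0.271, 0.02 ]), array([0.324, 0.263, 0.04 ])]
bottle w4 [array([0.254, 0.28 , 0.   ]), array([0.266, 0.266, 0.05 ]), array([0.278, 0.251, 0.1  ])]
```

The top and side crops show the tongs open, pointing at the rack. The jaws are at top-crop (118,110) and (68,110), the red cap is on the line between them, and the binder and bottle clear the path. Going down to jaw height short of the tube.

```bash
python3 -m pendant '0 0 .01 0 0 0 -.25;0 0 .025 0 0 0 -.25;.002 .002 .04 0 0 0 -.25;.003 .004 .06 0 0 0 -.25;.003 .004 .08 0 0 0 -.25;.003 .004 .092 0 0 0 -.25;.003 .004 .099 0 0 0 -.25;.003 .004 .099 0 0 0 -.25'
python3 - <<'E'
from h import *
snap('top','t5');snap('side','s5')
a=load('t5')['pixels'];b=load('s5')['pixels']
o=np.zeros((384,800,3),np.uint8);o[:300,:400]=cv2.resize(a[125:200,90:190],(400,300));o[:384,400:]=cv2.resize(b[180:300,120:245],(400,384))
cv2.imwrite('pics/c5.png',o[:,:,::-1]);plan(.468,.192,.229,88)
E
```

```text
time_s: 6.45
position: [0.4125, 0.1904, 0.2267]
tool_rot: [-0.002, 0.719, 0.695, -0.003]
ft_force: [0.6, -0.3, -0.3]
opening: 0.0536
t 6.55 pos [0.4137 0.1913 0.229 ] yawx 88.05 op 0.0533 j [ 0.28  0.1   2.12  0.    0.92 -1.26]
shift [ 0.0026  0.0542 -0.0002] turn [-0.0029  0.0001  0.0009]
```

View pics/c5.png

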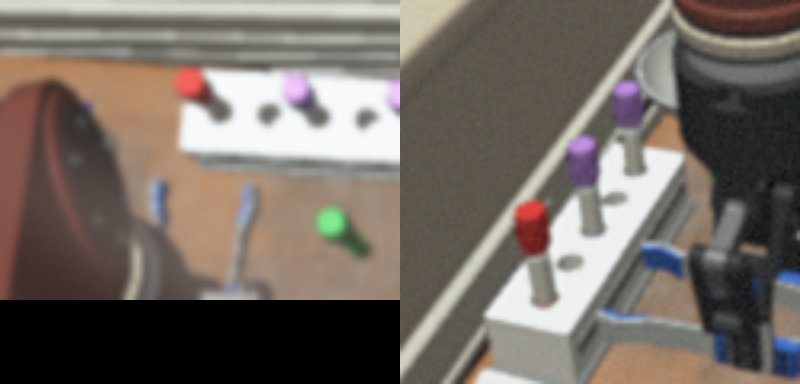

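Run:
```python
from h import *
t=load('t5');s=load('s5')
L,R=onz(t,129.5,175,.068),onz(t,152.3,174.5,.068);print(L,R,(L+R)/2)
def tri(A,p,B,q):
    c1,d1=ray(A,*p);c2,d2=ray(B,*q);k=np.linalg.lstsq(np.c_[d1,-d2],c2-c1,rcond=None)[0]
    X,Y=c1+k[0]*d1,c2+k[1]*d2;return ((X+Y)/2).round(3),np.linalg.norm(X-Y).round(4)
print(tri(t,(129.5,175),s,(188.75,279)),tri(t,(152.3,174.5),s,(202,260.6)))
print('tube barrel',onz(t,90+208/4,125+100/4,.068))
```

```text
[0.48321303 0.21110527 0.068     ] [0.48514622 0.15754854 0.068     ] [0.48417963 0.1843269  0.068     ]
(array([0.485, 0.212, 0.066]), np.float64(0.0019)) (array([0.485, 0.159, 0.06 ]), np.float64(0.0037))
tube barrel [0.54464209 0.18552717 0.068     ]
```

The jaws are level at z ≈ 63 mm, midpoint (0.484, 0.184), and the tube is at (0.5445, 0.1855). Moving 60 mm forward.

```bash
python3 -m pendant '0 .005 0 0 0 0 -.25;.002 .012 0 0 0 0 -.25;.004 .022 0 0 0 0 -.25;.004 .033 0 0 0 0 -.25;.004 .044 0 0 0 0 -.25;.004 .053 0 0 0 0 -.25;.004 .059 0 0 0 0 -.25;.004 .06 0 0 0 0 -.25'
python3 - <<'E'
from h import *
snap('top','t6');snap('side','s6')
a=load('t6')['pixels'];b=load('s6')['pixels']
o=np.zeros((384,800,3),np.uint8);o[:300,:400]=cv2.resize(a[125:200,90:190],(400,300));o[:384,400:]=cv2.resize(b[180:300,120:245],(400,384))
cv2.imwrite('pics/c6.png',o[:,:,::-1]);plan(.474,.193,.229,88)
E
```

```text
time_s: 7.22
position: [0.4755, 0.1932, 0.2291]
tool_rot: [-0.001, 0.719, 0.695, -0.0]
ft_force: [0.0, -0.2, -0.9]
opening: 0.0533
t 7.32 pos [0.4741 0.1932 0.2286] yawx 88.04 op 0.0538 j [ 0.25  0.21  1.99  0.    0.94 -1.29]
shift [-0.0002 -0.0001 -0.0004] turn [-0.0036  0.0003  0.0006]
```

View pics/c6.png

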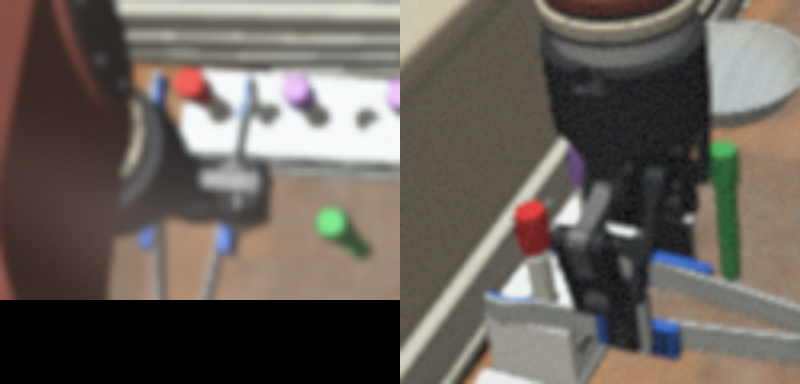

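The jaws straddle the tube: top-crop jaws at (158,90) and (248,92), tube between them at about (205,95). Closing gradually.

```bash
python3 -m pendant '0 0 0 0 0 0 -.15;0 0 0 0 0 0 -.05;0 0 0 0 0 0 .05;0 0 0 0 0 0 .15;0 0 0 0 0 0 .22;0 0 0 0 0 0 .28;0 0 0 0 0 0 .34;0 0 0 0 0 0 .4' 30;  python3 -m pendant '0 0 0 0 0 0 .5;0 0 0 0 0 0 .6;0 0 0 0 0 0 .7;0 0 0 0 0 0 .8;0 0 0 0 0 0 .8;0 0 0 0 0 0 .8;0 0 0 0 0 0 .8;0 0 0 0 0 0 .8' 30
python3 - <<'E'
from h import *
snap('top','t7');snap('side','s7')
a=load('t7')['pixels'];b=load('s7')['pixels']
o=np.zeros((384,800,3),np.uint8);o[:300,:400]=cv2.resize(a[125:200,90:190],(400,300));o[:384,400:]=cv2.resize(b[180:300,120:245],(400,384))
cv2.imwrite('pics/c7.png',o[:,:,::-1]);plan(.474,.193,.33,88)
E
```

```text
time_s: 7.98
position: [0.4739, 0.193, 0.2285]
tool_rot: [-0.001, 0.719, 0.695, -0.002]
ft_force: [-1.3, -2.3, -0.9]
opening: 0.032
time_s: 8.65
position: [0.4739, 0.193, 0.2285]
tool_rot: [-0.001, 0.719, 0.695, -0.002]
ft_force: [-0.4, -1.4, -0.7]
opening: 0.0322
t 8.75 pos [0.4739 0.193  0.2286] yawx 88.03 op 0.0326 j [ 0.25  0.21  2.    0.    0.94 -1.29]
shift [-1.000e-04 -3.000e-04 -1.014e-01] turn [-0.0041  0.0008  0.0006]
```

View pics/c7.png

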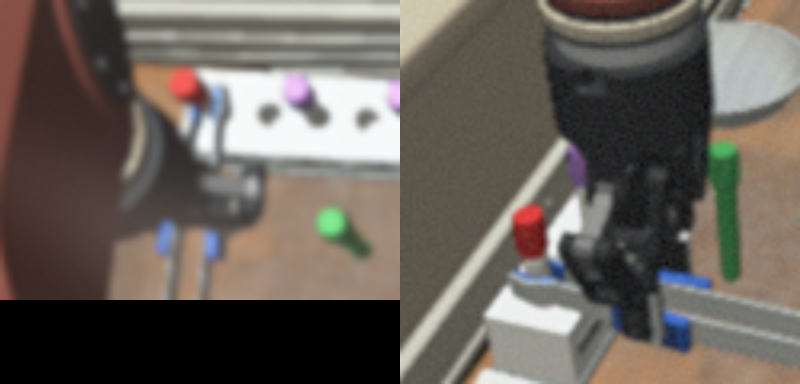

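The jaws have closed on the barrel below the red cap (side crop (540,285)). The opening stopped at 32.5 mm, as expected on the tube. Drawing it straight up.

```bash
python3 -m pendant '0 0 -.003 0 0 0 .8;0 0 -.008 0 0 0 .8;0 0 -.015 0 0 0 .8;0 0 -.024 0 0 0 .8;0 0 -.034 0 0 0 .8;0 0 -.044 0 0 0 .8;0 0 -.052 0 0 0 .8;0 0 -.056 0 0 0 .8';python3 -m pendant '0 0 -.004 0 0 0 .8;0 0 -.012 0 0 0 .8;0 0 -.022 0 0 0 .8;0 0 -.033 0 0 0 .8;0 0 -.044 0 0 0 .8;0 0 -.054 0 0 0 .8;0 0 -.06 0 0 0 .8;0 0 -.062 0 0 0 .8'
python3 - <<'E'
from h import *
snap('top','t8');snap('side','s8')
a=load('t8')['pixels'];b=load('s8')['pixels']
o=np.zeros((384,800,3),np.uint8);o[:300,:400]=cv2.resize(a[110:260,80:280],(400,300));o[:384,400:]=cv2.resize(b[140:300,110:277],(400,384))
cv2.imwrite('pics/c8.png',o[:,:,::-1])
for n in('top0','t7'):
    p=load(n); h=cv2.cvtColor(p['pixels'],cv2.COLOR_RGB2HSV).astype(int)
    m=(h[:,:,1]<60)&(h[:,:,2]>110);m[:134]=0;m[190:]=0;m[:,:226]=0;m[:,282:]=0
    cs=max(cv2.findContours(m.astype(np.uint8),cv2.RETR_EXTERNAL,cv2.CHAIN_APPROX_NONE)[0],key=cv2.contourArea)
    e=cv2.fitEllipse(cs);print(e,onz(p,*e[0],.036))
plan(.474,.193,.35,88)
E
```

```text
time_s: 9.42
position: [0.4749, 0.1933, 0.2869]
tool_rot: [-0.0, 0.719, 0.695, -0.0]
ft_force: [0.4, 0.5, -0.4]
opening: 0.0319
time_s: 10.08
position: [0.4755, 0.1934, 0.3509]
tool_rot: [0.0, 0.719, 0.695, 0.001]
ft_force: [-0.3, -0.6, -1.5]
opening: 0.0325
((255.65232849121094, 158.56101989746094), (56.73686599731445, 64.93468475341797), 132.35328674316406) [ 0.53582946 -0.08718382  0.036     ]
((254.85414123535156, 157.8435516357422), (57.25520324707031, 62.19798278808594), 125.78441619873047) [ 0.53764031 -0.08517762  0.036     ]
t 10.18 pos [0.4751 0.1933 0.3496] yawx 88.04 op 0.0323 j [ 0.25  0.03  1.93  0.    1.18 -1.29]
shift [-0.0004 -0.0011 -0.0004] turn [ 0.0005 -0.0007  0.0007]
```

View pics/c8.png

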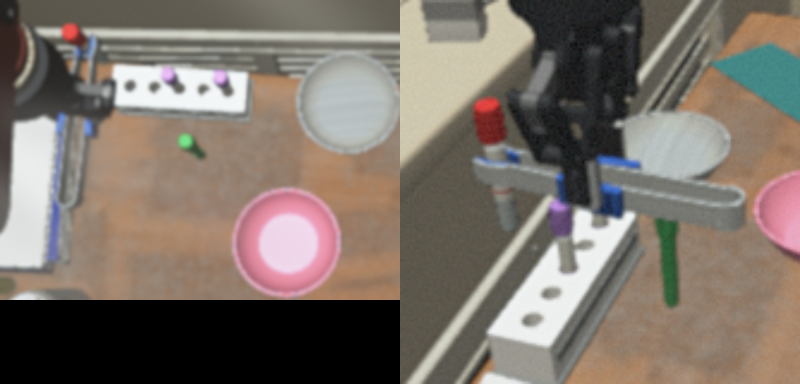

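The tube is clear of the rack, upright in the jaws (side crop, cap (490,120), foot (507,225)). Both lilac tubes are still seated. The bowl centre in the top view is px (254,161). Carrying the tube over smoothly, slightly raised.

```bash
python3 - <<'E'
from h import *
w=load('w1');print('bowl w1',onz(w,448,78,.036).round(3))
t=load('top0');print('bowl top',onz(t,254,161,.036).round(3))
plan(.4605,-.075,.365,88)
E
python3 -m pendant '-.003 0 -.004 0 0 0 .8;-.01 0 -.01 0 0 0 .8;-.022 0 -.015 0 0 0 .8;-.038 0 -.015 0 0 0 .8;-.055 -.001 -.015 0 0 0 .8;-.072 -.002 -.015 0 0 0 .8;-.088 -.002 -.015 0 0 0 .8;-.1 -.002 -.015 0 0 0 .8'; python3 -m pendant '-.012 0 0 0 0 0 .8;-.026 0 0 0 0 0 .8;-.042 0 0 0 0 0 .8;-.058 0 0 0 0 0 .8;-.074 0 0 0 0 0 .8;-.09 0 0 0 0 0 .8;-.1 0 0 0 0 0 .8;-.105 0 0 0 0 0 .8'
python3 - <<'E'
from h import *
plan(.4605,-.075,.345,88)
E
```

```text
bowl w1 [ 0.522 -0.077  0.036]
bowl top [ 0.53  -0.083  0.036]
t 10.18 pos [0.4751 0.1933 0.3496] yawx 88.04 op 0.0323 j [ 0.25  0.03  1.93  0.    1.18 -1.29]
shift [-0.2687 -0.0054 -0.0156] turn [ 0.0005 -0.0007  0.0007]
time_s: 10.85
position: [0.4693, 0.0914, 0.3648]
tool_rot: [0.0, 0.719, 0.695, 0.0]
ft_force: [0.7, -0.9, -1.1]
opening: 0.0328
time_s: 11.52
position: [0.4654, -0.0153, 0.365]
tool_rot: [0.0, 0.72, 0.694, -0.0]
ft_force: [-0.3, 0.4, -0.7]
opening: 0.0325
t 11.52 pos [ 0.4654 -0.0153  0.365 ] yawx 87.86 op 0.0325 j [-0.18 -0.09  2.02 -0.    1.22 -1.72]
shift [-0.0599 -0.0026  0.0201] turn [ 0.0006  0.0007 -0.0025]
```

```bash
python3 -m pendant '-.005 0 0 0 0 0 .8;-.014 -.001 0 0 0 0 .8;-.025 -.002 .004 0 0 0 .8;-.036 -.003 .008 0 0 0 .8;-.046 -.004 .012 0 0 0 .8;-.053 -.005 .016 0 0 0 .8;-.057 -.005 .019 0 0 0 .8;-.058 -.005 .02 0 0 0 .8'; python3 -m pendant '0 0 0 0 0 0 .8;0 0 0 0 0 0 .8;0 0 0 0 0 0 .8;0 0 0 0 0 0 .8;0 0 0 0 0 0 .8;0 0 0 0 0 0 .8;0 0 0 0 0 0 .8;0 0 0 0 0 0 .8'
python3 - <<'E'
from h import *
snap('top','t9');snap('side','s9')
a=load('t9')['pixels'];b=load('s9')['pixels']
o=np.zeros((384,800,3),np.uint8);o[:300,:400]=cv2.resize(a[110:260,120:320],(400,300));o[:384,400:]=cv2.resize(b[130:290,130:297],(400,384))
cv2.imwrite('pics/c9.png',o[:,:,::-1]);plan(.458,-.073,.345,88)
E
```

```text
time_s: 12.18
position: [0.4578, -0.0737, 0.344]
tool_rot: [-0.0, 0.721, 0.693, -0.0]
ft_force: [0.1, 0.1, -1.2]
opening: 0.0323
time_s: 12.85
position: [0.4579, -0.0737, 0.3442]
tool_rot: [-0.0, 0.721, 0.693, -0.0]
ft_force: [-0.3, -0.1, -1.9]
opening: 0.0325
t 12.95 pos [ 0.4578 -0.0737  0.3441] yawx 87.8 op 0.0321 j [-0.31 -0.07  2.04 -0.    1.17 -1.84]
shift [ 0.0007  0.0001 -0.0009] turn [-0.0008  0.0003 -0.0035]
```

View pics/c9.png

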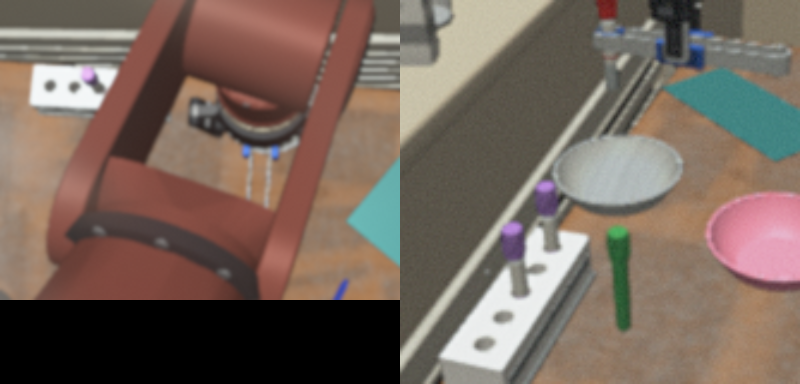

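The side view shows the tube upright in the jaws above the bowl, foot at crop (613,88), bowl centre (617,172), both lilac tubes seated. The arm hides the tube from the top camera, so I compare both through the side camera's rays.

Run:
```python
from h import *
s=load('s9');s8=load('s8')
print('foot',onz(s,218.9,167,.1226).round(3),'bowl',onz(s,220.6,201.7,.036).round(3))
b0=load('side0'); d=cv2.absdiff(b0['pixels'][180:222,190:255],s['pixels'][180:222,190:255]).max(2); print('bowl region diff',d.mean(),(d>40).sum())
print('rim px L/R/top/bot ->',[onz(s,130+u*.4175-167,130+v*.4167,.036).round(3) for u,v in[(552,172),(682,168),(617,138),(617,205)]])
print('cap top px predicted',proj(s,[.527,-.08,.2226]),'foot',proj(s,[.527,-.08,.1226]))
```

```text
foot [ 0.527 -0.078  0.123] bowl [ 0.525 -0.068  0.036]
bowl region diff 5.7886446886446885 0
rim px L/R/top/bot -> [array([ 0.587, -0.054,  0.036]), array([ 0.464, -0.09 ,  0.036]), array([ 0.545, -0.131,  0.036]), array([ 0.507, -0.014,  0.036])]
cap top px predicted [216.44696891 124.30845947] foot [219.11454877 166.56167571]
```

```bash
python3 -c "
from h import *
s=env.state();print(s['time_s'],s['opening'],np.abs(s['qvel']).max());print(env.finish_job())"
```

```text
12.95 0.032053034537034 0.0021616240284395775
the job is handed in; nothing more can be done
None
```

I handed the job in at 12.95 s with the red-capped tube held upright in the tongs above the steel bowl. I picked up the tongs still open (53 mm over the pads). I then closed their jaws on the bare barrel at 32.5 mm opening with a 30 N grip, drew the tube straight up and carried it over.

**Last checks:**
- **Tube:** its foot is at about (0.527, -0.078), roughly 123 mm above the desk. That is about 10 mm or less from the bowl's centre, and the arm was still.
- **Bowl centre:** my estimates disagree by up to about 15 mm: (0.530, -0.083) from the top camera, (0.522, -0.077) from the wrist and (0.525, -0.068) from the side. All are well inside the 50 mm allowed.
- **Rest of the scene:** the side picture shows the bowl unmoved and both lilac tubes seated.

**What fell short:**
- The arm hid the tube from the top camera at the end, so its final position rests on the side view and the arm's own readings.
- When I gripped the tongs, the fingertips pressed lightly on the mat, about 8 N.

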